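# Put the pen box on the alarmed display stand

### The job

Put the long wooden box on show on the alarmed display stand: lay it gently, without dropping it, lid up and lengthwise along the middle of the sloping bed, its lower end at the ledge, so that its weight holds the sensor pin down, and let go. Then slide the stand's clamp down the slope until it is snug against the box's upper end, so that the box is held between ledge and clamp with the pin still down. Leave the other goods on the counter where they are.

Things in the scene. Friction and masses are not known exactly. Their poses are not given: they have to be found in the camera images.
- long_box_center (a point): Centre (half-way up) of the long box: a closed dark-wood pen box with brass inlay on its lid, 160 mm long (its x axis) x 60 mm wide (y) x 46 mm high (z, lid up), about 0.45 kg (it may be 0.36 to 0.56), solid to handle (the lid does not open). It starts lid up on the counter. Its two ends are alike: either may go to the ledge.
- stand: The alarmed display stand, fixed to the counter: a dark base plate 260 (x) x 120 (y) x 10 mm, origin at the centre of its underside, that carries a grey steel bed sloping at 30 degrees and rising towards its +x; the low end with the ledge is at its -x side and faces the middle of the counter.
- bed_corner (a point): Point on the bed's face, mid-width, at the foot of the ledge, 32 mm above the counter; x points up the slope along the bed, y across it (left when looking up the slope), z square out of the bed. The face is 84 mm wide and runs from x = 0 to 262 mm; at x below 0 a ledge 12 mm thick and 24 mm high spans the width.
- pin (a joint): Sensor pin of the stand, a steel plunger of 12 mm diameter that stands 7 mm out of the bed at bed x = 70 mm, y = 0 when free. Value in m: 0 = free, grows as it is pressed into the bed, 0.007 = level with the bed, as under a box that lies flat. Its spring pushes with 0.7 N (free) to 1.7 N (level).
- clamp (a joint): Travel of the clamp down the slope, in m: 0 = at the top (clamp face 220 mm from the ledge), 0.060 = its face 160 mm from the ledge, 0.075 = its end stop. It starts at 0 to 0.035. It slides along the bed's x only, by about 3 N against friction, and stays where it is left.
- clamp_face (a point): The clamp's flat face, where it meets the bed, mid-width; axes as those of bed_corner. The clamp is a steel angle: an upright plate 60 mm wide, 56 mm high, 8 mm thick; a lip at its top reaches 12 mm down the slope past the face, 50 to 56 mm above the bed, so it goes over the box's lid; a foot reaches 37 mm up the slope.
- clamp_grip (a point): Centre of the clamp's black finger grip, a block that stands on top of the clamp: 12 mm along the slope, 26 mm across it, 36 mm high (from 56 to 92 mm above the bed); axes as those of bed_corner. It stands 74 mm above the bed, and the face of the clamp is 1 mm down the slope from it.
- small_box_center (a point): Centre (half-way up) of the small box, of the same wood and inlay as the long one: 86 x 60 x 46 mm. Loose; leave it alone.
- king: Pale wooden chess king, 116 mm high, 46 mm across its foot, origin at the centre of its underside. Loose; leave it alone.
- elephant: Carved wooden elephant on a plinth of 100 x 60 mm, about 110 mm high, origin at the centre of its underside, trunk to its -x side. Loose; leave it alone.
There are look-alikes about, which are no part of the job. Leave any blue or pink look-alike of the part that bears long_box_center alone.

How it is judged:
By the outcome, as a careful person would: the job done as asked, in the order asked, and still so for the second after the job is handed in, with the robot touching nothing.
It also fails if it takes over 45 s, if anything falls off the work surface, if the arm or the gripper's body presses on something with over 40 N, if the wrist force passes 120 N, or if a joint passes its speed limit or range.

### The arm

A 6-joint arm with a two-finger parallel gripper is mounted at the origin on the work surface. World frame = base frame: x ahead of the robot, y to its left, z up, the work surface at z = 0. Lengths are in m, angles in rad, forces in N, time in s.
With the tool pointing down it reaches from about 0.35 to 0.875 m from the base axis. Payload 4.2 kg.
Tool frame: the origin (TCP) lies at the very end of the fingers, on their centre line; the grasp point (between the pads) lies 19 mm behind it (manip.grasp_offset is the distance from the TCP to the grasp point, in m); z points along the fingers, y is the direction in which the jaws open and shut (so a half turn about z gives the same grasp; the last joint's range is limited). The gripper opens to 85 mm and grips with 20 to 120 N. Pads are 22 mm wide; open, the fingers measure 114 mm over their backs; the gripper's body (76 mm by 85 mm) begins 54 mm behind the grasp point. The pads swing forward as they close: fully open they stand 13 mm farther back than shut.
Start: joints at [-0.949, 0.385, 0.008, 0, -1.194, -0.259], TCP at [0.222, -0.584, 0.196] pointing down, gripper open.
Joint ranges: [-3.14, 3.14], [-1.21, 2.06], [-1.07, 1.41], [-3.16, 2.05], [-2.99, -0.16], [-3.1, 3.1]. Speed limits (rad/s): [2.79, 2.79, 3.14, 3.14, 3.14, 3.14].

### API

Orientations are given as [roll, pitch, yaw] about the fixed x, y, z axes, in that order (R = Rz(yaw) Ry(pitch) Rx(roll)).
In Python, from cell import manip gives the robot as it stands. The module is installed in compiled form; this text tells all that it offers.
- The arm moves only by the tool servo_tool, never from a script. Its argument "increments" is text: rows parted by semicolons, each of 7 numbers parted by spaces: the shift along the tool's x, y, z in mm, then the turn, a rotation vector about the tool's x, y, z in degrees, then the closure, from 0 (fully open) to 1 (shut). In form: x y z ax ay az claw; .... A call has 1 to 8 rows; each row shifts and turns the commanded pose from where the row before left it, along the tool's axes as they then stand; what a row does not reach is not made up. A row lasts 1/12 s, in which the tool goes at most 41.7 mm and 7.16 degrees, less where a joint would pass 70% of its speed; a pose out of reach is approached as far as the arm can. A call with a gripper value outside its range is refused whole. The fingers move at their own pace and stop on an object; the grip force is fixed at half the most. Time passes only in rows, so rows that do not move let the fingers close. It gives the time, the measured TCP pose, the force and the opening at its end, in the units of the state.
- manip.read_state(): the state, without advancing time (a new reading comes with each control period).
- manip.grab_frame(name): name is "side" or "top" or "wrist"; returns a dict with "image" (400x640x3 uint8, red, green, blue), "depth" (400x640 float32, m along the optical axis (not along the pixel's ray), 0 where there is no reading), "fovy" (degrees; the focal length in pixels is half the picture's height over the tangent of half this angle, whatever the lens; pixels are square), "cx", "cy" (the principal point, pixels), "eye" and "rotation" of the camera in the world. Camera axes: x right, y down, z forward; pixel columns grow to the right and rows downward; lengths in m; the calibration is good to about 2 mm. A picture is of the moment at which its call begins.
- manip.job_done(): hands the job in, once; it reports no verdict.
The state is a dict: "time": time; "joint_pos": joint angles; "joint_velocities": joint speeds; "effort": joint torques, N m; "tool_pos": TCP position; "tcp_rot": TCP orientation; "ft_force": force on the tool from outside, world axes, zero at the start; "moment": the same for the moment, N m; "width": opening from 0.0 (shut) to 1.0 (fully open).
Only numpy, scipy, OpenCV 4.12 (cv2) and the standard library are available. Lean on these libraries where they do the work, as an engineer would, in place of code of your own. Each camera call takes 0.05 s, during which the arm holds its last target. There are 200 camera calls.

## Working session

There is one attempt and no reset: what is moved stays moved. The work goes in short steps, Python scripts to look and compute and a tool call to move; the robot and the scene stay as the last step left them, time stands still between calls to the robot, and variables do not carry over. Pictures are saved under pics/ and viewed, about 8 in all and at most 12, crops included, and the job is handed in when it is done.

Besides the shell and the picture viewer there is one more tool, called after "Emit:" as name(argument=value, ...), one argument or row to a line, values as JSON. servo_tool: Moves the arm, as the interface text tells. Its arguments: {"type":"object","properties":{"increments":{"type":"string"}},"required":["increments"]}

```bash
mkdir -p pics; cat > h.py <<'E'
import numpy as np, cv2
from cell import manip
from scipy.spatial.transform import Rotation as R
def grab(n,tag):
    f=manip.grab_frame(n); np.savez(f'{tag}.npz',**f)
    cv2.imwrite(f'pics/{tag}.png',f['image'][...,::-1]); return f
def load(tag): return {k:v for k,v in np.load(f'{tag}.npz').items()}
def cloud(f):
    h,w=f['depth'].shape; F=h/2/np.tan(np.radians(float(f['fovy']))/2)
    u,v=np.meshgrid(np.arange(w),np.arange(h)); d=f['depth']
    p=np.stack([(u-f['cx'])/F*d,(v-f['cy'])/F*d,d],-1)
    P=p@np.array(f['rotation']).T+f['eye']; P[d==0]=np.nan; return P
E
python3 - <<'E'
from h import *
f=grab('top','top0'); g=grab('side','side0')
cv2.imwrite('pics/both0.png',np.vstack([f['image'],g['image']])[:,:,::-1][:, :].copy()) 
s=manip.read_state(); print(s); print(manip.grasp_offset, f['eye'],f['rotation'],f['fovy'],g['eye'])
E
```

```text
{'time': 0.1, 'joint_pos': array([-9.49395806e-01,  3.85493901e-01,  6.79408670e-03, -4.16033693e-04,
       -1.19398806e+00, -2.58617458e-01]), 'joint_velocities': array([ 0.00150232, -0.00228796,  0.0032527 ,  0.00081671,  0.00073058,
       -0.00080556]), 'effort': array([ 2.92238028e-04, -3.93318379e+01,  1.88929063e+01,  4.19797003e+00,
       -2.61330017e-03,  1.69550424e-05]), 'tool_pos': array([ 0.22161913, -0.58377981,  0.19503761]), 'tcp_rot': array([ 3.13966512e+00, -1.10058798e-04, -2.77896293e+00]), 'ft_force': array([-0.89701897,  0.1527894 ,  0.53230389]), 'moment': array([-0.00021217,  0.01388215, -0.0864492 ]), 'width': 1.0002770725704666}
0.0187 [ 0.19857    -0.00906218  1.70663948] [-3.00198878  0.00709221 -1.57802771] 46.17534774014781 [0.384899   1.09024786 1.13804759]
```

View pics/top0.png

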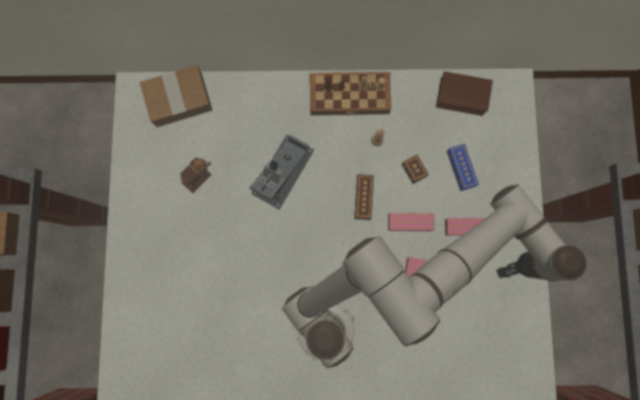

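View pics/side0.png

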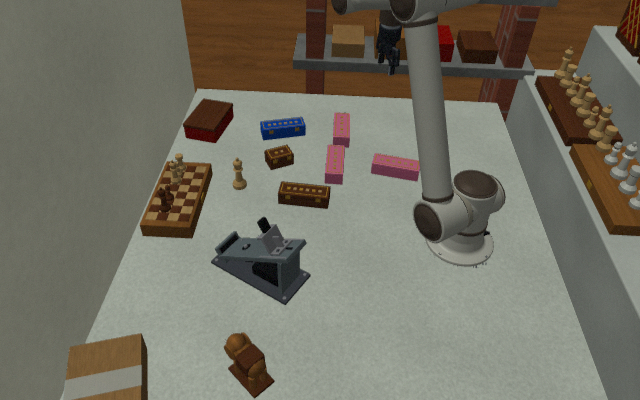

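Long-box candidates in the top view are a dark-wood box with brass inlay at (364,197), a blue one at (463,167), and pink blocks at (411,222), (465,226) and (418,266). The small box is at (415,168). Only the brown one at (364,197) fits, because it has the wood colour, the inlay and the length. I'll confirm that in a crop.

```bash
sed -i "s/np.array(f\['rotation'\]).T/R.from_euler('xyz',f['rotation']).as_matrix().T/" h.py
python3 - <<'E'
from h import *
f=load('top0'); P=cloud(f)
g=load('side0'); Q=cloud(g)
a=cv2.resize(f['image'][110:230,235:435],None,fx=4,fy=4,interpolation=cv2.INTER_CUBIC)
cv2.imwrite('pics/crop1.png',a[...,::-1])
def box(P,r,zl,zh):
    p=P[r[1]:r[3],r[0]:r[2]].reshape(-1,3); p=p[(p[:,2]>zl)&(p[:,2]<zh)]
    q=cv2.minAreaRect((p[:,:2]*1000).astype(np.float32)); return q,len(p),np.median(p[:,2])
print('long top',box(P,(345,165,385,228),.038,.06)); print('long side',box(Q,(270,170,340,215),.040,.06))
for n,(u,v) in dict(table=(200,250),king=(377,137),small=(415,168),eleph=(197,172)).items(): print(n,P[v,u].round(3))
print('base plate',box(P,(240,125,325,215),.006,.3))
for v in range(130,210,6): print(v,[tuple((P[v,u]*1000).round().astype(int)) for u in range(262,312,8)])
E
```

```text
long top (((474.88671875, -142.3541259765625), (60.19009780883789, 161.1182098388672), 85.5191650390625), 707, np.float64(0.045000940671587))
long side (((459.1912536621094, -183.49334716796875), (153.19287109375, 181.60606384277344), 84.9945297241211), 785, np.float64(0.04677698656321905))
table [ 0.289  0.455 -0.002]
king [ 0.684 -0.19   0.075]
small [ 0.576 -0.328  0.046]
eleph [0.559 0.449 0.087]
base plate (((586.04541015625, 158.40724182128906), (314.59796142578125, 337.1205749511719), 89.46312713623047), 2457, np.float64(0.05934703903588745))
130 [(np.int64(739), np.int64(234), np.int64(-3)), (np.int64(738), np.int64(204), np.int64(-1)), (np.int64(737), np.int64(173), np.int64(0)), (np.int64(737), np.int64(143), np.int64(-1)), (np.int64(737), np.int64(113), np.int64(1)), (np.int64(738), np.int64(83), np.int64(-4)), (np.int64(737), np.int64(53), np.int64(-4))]
136 [(np.int64(714), np.int64(233), np.int64(2)), (np.int64(712), np.int64(203), np.int64(6)), (np.int64(712), np.int64(172), np.int64(8)), (np.int64(713), np.int64(143), np.int64(3)), (np.int64(712), np.int64(113), np.in
[... 3284 characters left out ...]
 np.int64(5)), (np.int64(484), np.int64(53), np.int64(5))]
202 [(np.int64(463), np.int64(230), np.int64(1)), (np.int64(462), np.int64(200), np.int64(11)), (np.int64(462), np.int64(171), np.int64(6)), (np.int64(463), np.int64(142), np.int64(-2)), (np.int64(462), np.int64(112), np.int64(5)), (np.int64(462), np.int64(83), np.int64(5)), (np.int64(462), np.int64(54), np.int64(2))]
208 [(np.int64(441), np.int64(230), np.int64(3)), (np.int64(441), np.int64(201), np.int64(3)), (np.int64(439), np.int64(170), np.int64(15)), (np.int64(440), np.int64(142), np.int64(3)), (np.int64(441), np.int64(113), np.int64(-6)), (np.int64(441), np.int64(84), np.int64(-8)), (np.int64(441), np.int64(54), np.int64(-7))]
```

View pics/crop1.png

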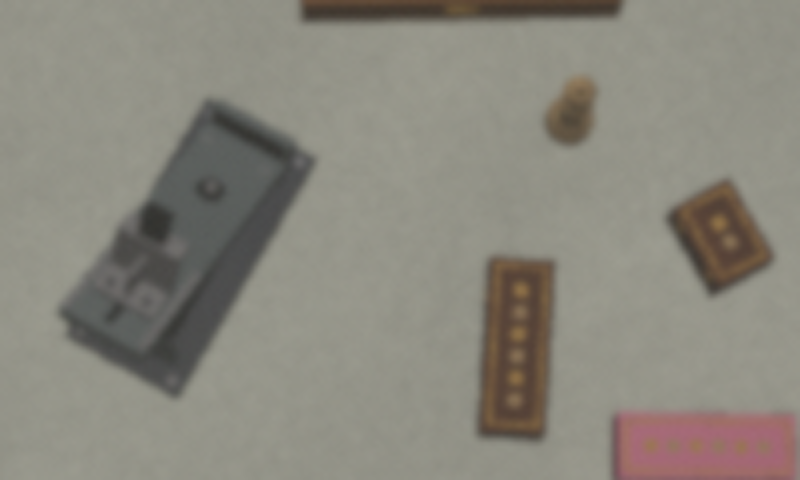

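The crop confirms it: the brown inlaid long box is at full-image (364,196), near world (0.475, -0.142) with its long axis at a yaw of about -4°. The stand is at crop (190,240), with its ledge at the upper right and a yaw near 150°. I'll move above the box first.

```bash
cat >> h.py <<'E'
def to(p,rpy,s=None):
    s=s or manip.read_state(); T=R.from_euler('xyz',s['tcp_rot'])
    d=T.inv().apply(np.array(p)-s['tool_pos'])*1000
    rv=(T.inv()*R.from_euler('xyz',rpy)).as_rotvec(degrees=True)
    print('shift mm',d.round(1),'|',np.linalg.norm(d).round(0),'rot deg',rv.round(2)); return d,rv
E
python3 - <<'E'
from h import *
to([.475,-.142,.2],[np.pi,0,np.radians(176)])
E
```

```text
shift mm [-393.6  323.2   -4.4] | 509.0 rot deg [ 0.11 -0.03 24.78]
```

Emit:
servo_tool(
  increments="-25 20 0 0 0 0 0; -25 20 0 0 0 0 0; -25 20 0 0 0 0 0; -25 20 0 0 0 0 0; -25 20 0 0 0 0 0; -25 20 0 0 0 0 0; -25 20 0 0 0 0 0; -25 20 0 0 0 0 0",
)

```text
time: 0.77
tool_pos: [0.3523, -0.3621, 0.1957]
tcp_rot: [3.141, -0.0, -2.779]
ft_force: [0.7, 0.8, 0.4]
width: 1.001
```

Emit:
servo_tool(
  increments="-25 20 0 0 0 0 0; -25 20 0 0 0 0 0; -25 20 0 0 0 0 0; -25 20 0 0 0 0 0; 0 0 0 0 0 6.2 0; 0 0 0 0 0 6.2 0; 0 0 0 0 0 6.2 0; 0 0 0 0 0 6.2 0",
)

```text
time: 1.43
tool_pos: [0.417, -0.2529, 0.1956]
tcp_rot: [3.141, -0.001, 3.067]
ft_force: [-0.3, 0.0, -1.1]
width: 0.998
```

```bash
python3 - <<'E'
from h import *
s=manip.read_state(); print(s['time'],s['joint_pos'].round(3),s['tool_pos'].round(4))
to([.475,-.142,.2],[np.pi,0,np.radians(176)])
f=grab('wrist','w1'); T=R.from_euler('xyz',s['tcp_rot']); print('cam in tool',T.inv().apply(f['eye']-s['tool_pos']), f['fovy'])
E
```

```text
1.4333 [-0.212  0.151 -0.318 -0.    -1.103 -1.434] [ 0.417  -0.2529  0.1956]
shift mm [-49.6 114.9  -4.4] | 125.0 rot deg [ 0.02 -0.05 -0.28]
cam in tool [ 0.07060048 -0.00064633 -0.17817982] 63.076288025248104
```

View pics/w1.png

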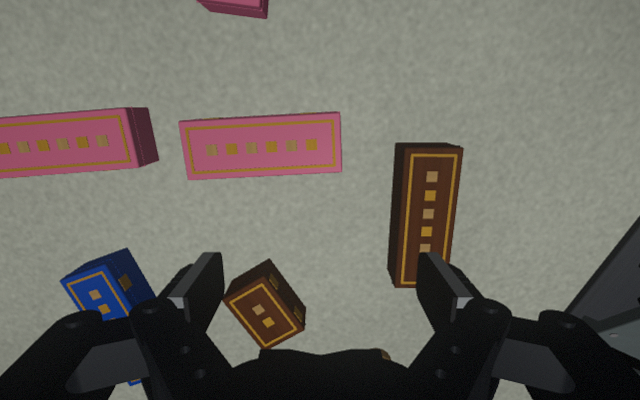

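The wrist view shows the brown long box at about (427,215), partly behind a finger, and the brown small box at (265,303). I'll measure the long box from depth.

```bash
python3 - <<'E'
from h import *
f=load('w1'); P=cloud(f)
im=f['image'].astype(int)
p=P[140:260,385:470].reshape(-1,3); p=p[(p[:,2]>.042)&(p[:,2]<.052)]
print(len(p),np.median(p[:,2]),cv2.minAreaRect((p[:,:2]*1000).astype(np.float32)))
# corners of top face by plane z=.046
F=200/np.tan(np.radians(f['fovy'])/2); M=R.from_euler('xyz',f['rotation'])
for u,v in [(407,148),(463,149),(446,288),(389,288)]:
    d=M.apply([(u-f['cx'])/F,(v-f['cy'])/F,1]); print(u,v,(f['eye']+d*(.046-f['eye'][2])/d[2]).round(4))
E
```

```text
6289 0.046182640772162775 ((457.3871765136719, -143.12997436523438), (60.27767562866211, 125.04395294189453), 85.61966705322266)
407 148 [ 0.3947 -0.1648  0.046 ]
463 149 [ 0.3999 -0.1088  0.046 ]
446 288 [ 0.5569 -0.1206  0.046 ]
389 288 [ 0.5522 -0.1852  0.046 ]
```

Emit:
servo_tool(
  increments="-6 14 0 0 0 0 0; -6 14 0 0 0 0 0; -6 14 0 0 0 0 0; -6 14 0 0 0 0 0; -6 14 0 0 0 0 0; -6 14 0 0 0 0 0; -6 14 0 0 0 0 0; -6 14 0 0 0 0 0",
)

```text
time: 2.15
tool_pos: [0.4728, -0.1444, 0.1957]
tcp_rot: [3.141, -0.001, 3.074]
ft_force: [-0.3, 0.4, 0.8]
width: 0.999
```

```bash
python3 - <<'E'
from h import *
f=grab('wrist','w2'); s=manip.read_state(); print(s['tool_pos'])
E
```

```text
[ 0.47408812 -0.14297413  0.19571476]
```

View pics/w2.png

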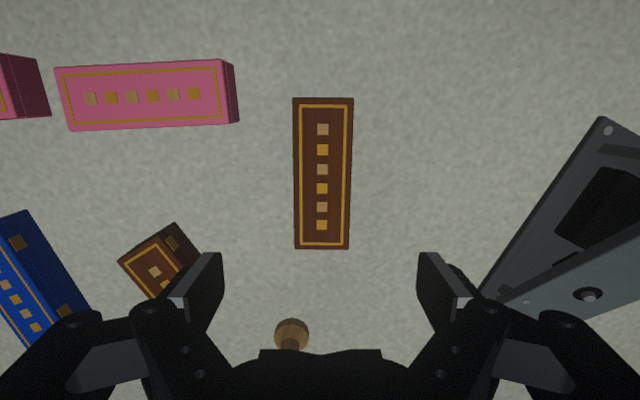

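```bash
python3 - <<'E'
from h import *
f=load('w2'); P=cloud(f)
p=P[85:262,280:365].reshape(-1,3); p=p[(p[:,2]>.042)&(p[:,2]<.052)]
(c,sz,a)=cv2.minAreaRect((p[:,:2]*1000).astype(np.float32)); print(len(p),c,sz,a)
w=a if sz[0]>sz[1] else a-90; print('yaw',w)
yaw=np.radians(w+180)
to([c[0]/1000,c[1]/1000,.015],[np.pi,0,yaw])
E
```

```text
8845 (475.0264892578125, -143.96356201171875) (60.29551696777344, 159.9237823486328) 85.51013946533203
yaw -4.489860534667969
shift mm [ -0.9  -1.  180.7] | 181.0 rot deg [0.03 0.02 0.69]
```

Emit:
servo_tool(
  increments="-1 -1 20 0 0 0.7 0; 0 0 25 0 0 0 0; 0 0 25 0 0 0 0; 0 0 25 0 0 0 0; 0 0 25 0 0 0 0; 0 0 25 0 0 0 0; 0 0 20 0 0 0 0; 0 0 12 0 0 0 0",
)

```text
time: 2.87
tool_pos: [0.4718, -0.1463, 0.0165]
tcp_rot: [-3.141, -0.004, 3.061]
ft_force: [-0.2, 0.2, 0.1]
width: 0.999
```

Emit:
servo_tool(
  increments="0 0 4 0 0 0 0; 0 0 2 0 0 0 0; 0 0 0 0 0 0 0; 0 0 0 0 0 0 0",
)

```text
time: 3.2
tool_pos: [0.4745, -0.1462, 0.0138]
tcp_rot: [3.142, 0.002, 3.06]
ft_force: [0.1, 0.3, 1.5]
width: 0.997
```

Emit:
servo_tool(
  increments="0 2 2 0 0 0 0; 0 0 0 0 0 0 0; 0 0 0 0 0 0 1; 0 0 0 0 0 0 1; 0 0 0 0 0 0 1; 0 0 0 0 0 0 1; 0 0 0 0 0 0 1; 0 0 0 0 0 0 1",
)

```text
time: 3.87
tool_pos: [0.4741, -0.1442, 0.0111]
tcp_rot: [-3.142, 0.0, 3.059]
ft_force: [-0.2, -0.6, -1.1]
width: 0.145
```

Width 0.145 is well under the roughly 0.7 that a 60 mm box should give, so I'll look before going on.

```bash
python3 - <<'E'
from h import *
f=grab('wrist','w3'); g=grab('side','s3'); s=manip.read_state(); print(s['width'],s['ft_force'],s['effort'])
a=cv2.resize(g['image'][120:260,220:420],(640,448),interpolation=cv2.INTER_CUBIC)
b=cv2.resize(f['image'],(480,300)); 
c=np.zeros((600,800,3),np.uint8); c[:300,:480]=b; c[300:600,:429]=cv2.resize(a,(429,300)); cv2.imwrite('pics/c3.png',c[...,::-1])
E
```

```text
0.003269974866573236 [ 0.21677882 -1.06259548 -0.83758758] [ 2.26409786e-03 -3.29702318e+01  1.21428341e+01  2.70447917e+00
  5.46023530e-04  1.03808261e-04]
```

View pics/c3.png

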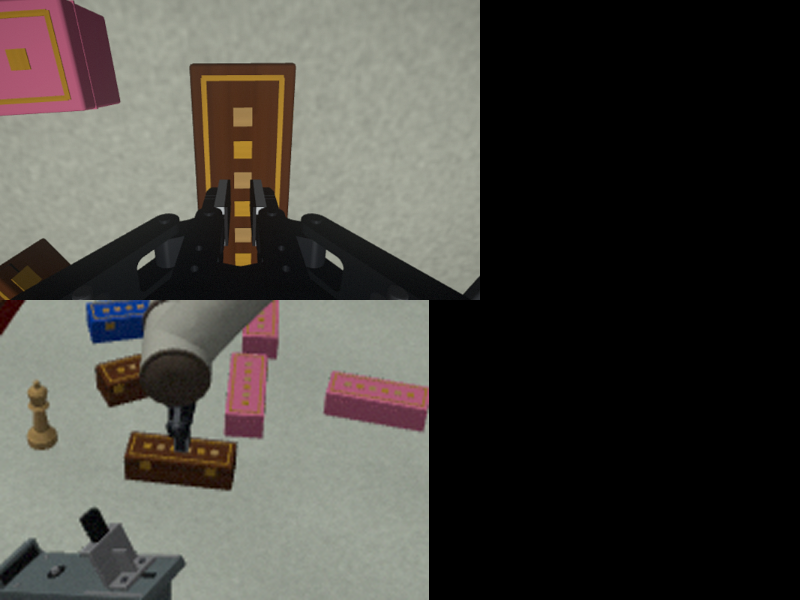

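```bash
python3 - <<'E'
from h import *
f=load('w3'); P=cloud(f); s=manip.read_state(); print(s['tool_pos'],s['joint_pos'].round(3),'eye',f['eye'])
for u,v in [(290,110),(360,110),(323,160),(100,50),(500,100),(297,255),(343,255),(330,340)]: print(u,v,P[v,u].round(4),f['depth'][v,u])
p=P[85:240,245:400].reshape(-1,3);print('lid z',np.nanmedian(p[p[:,2]>.03][:,2]))
g=load('s3'); Q=cloud(g)
for v in range(175,215,3): print(v,[tuple((Q[v,u]*1000).round().astype(int).tolist()) for u in range(298,312,3)])
E
```

```text
[ 0.47398234 -0.14417202  0.01102724] [ 0.033  0.394 -0.536  0.    -0.64  -1.686] eye [ 0.40361303 -0.13903737  0.18927668]
290 110 [ 0.4049 -0.152   0.0465] 0.13775668
360 110 [ 0.4073 -0.1224  0.0454] 0.1387997
323 160 [ 0.4273 -0.1398  0.0463] 0.14385773
100 50 [ 0.3741 -0.23    0.0397] 0.13764413
500 100 [ 0.4095 -0.0397  0.0006] 0.18042833
297 255 [ 0.462  -0.1534  0.0674] 0.13361396
343 255 [ 0.464  -0.1346  0.0665] 0.13457388
330 340 [ 0.5218 -0.1436  0.0464] 0.17015064
lid z 0.04633572185833866
175 [(490, -126, 119), (479, -98, 143), (473, -135, 113), (463, -123, 124), (462, -271, 1)]
178 [(487, -90, 138), (478, -87, 141), (469, -90, 139), (463, -129, 107), (461, -255, 0)]
181 [(487, -93, 123), (478, -93, 124), (469, -88, 129), (462, -116, 106), (460, -238, 2)]
184 [(494, -171, 44), (482, -139, 72), (471, -110, 98), (463, -135, 77), (455, -168, 50)]
187 [(493, -153, 47), (482, -137, 62), (472, -130, 68), (463, -132, 67), (455, -154, 49)]
190 [(492, -141, 44), (482, -135, 51), (472, -128, 58), (463, -136, 51), (454, -139, 50)]
193 [(490, -124, 47), (481, -122, 49), (471, -123, 50), (462, -130, 44), (453, -133, 42)]
196 [(490, -116, 42), (480, -119, 40), (471, -114, 45), (461, -114, 45), (452, -111, 49)]
199 [(490, -119, 27), (480, -119, 27), (470, -106, 40), (461, -118, 29), (452, -111, 37)]
202 [(489, -113, 19), (480, -118, 16), (471, -114, 19), (461, -115, 20), (452, -115, 20)]
205 [(490, -119, 0), (480, -114, 6), (470, -113, 8), (461, -113, 8), (451, -112, 10)]
208 [(489, -103, 3), (479, -103, 3), (470, -106, 1), (460, -101, 6), (451, -108, 0)]
211 [(488, -90, 2), (478, -89, 3), (469, -93, 0), (460, -95, -1), (450, -91, 4)]
214 [(487, -77, 1), (477, -79, 0), (468, -76, 4), (458, -80, 0), (449, -82, -1)]
```

```bash
python3 - <<'E'
from h import *
f=load('w3'); P=cloud(f); s=manip.read_state()
T=R.from_euler('xyz',s['tcp_rot'])
for v in range(225,360,6):
    print(v,[tuple((T.inv().apply(P[v,u]-s['tool_pos'])*1000).round().astype(int).tolist()) for u in (285,294,302,310,323,338,345,352,362)])
F=200/np.tan(np.radians(f['fovy'])/2); M=R.from_euler('xyz',f['rotation'])
q=M.inv().apply(s['tool_pos']-f['eye']); print('tcp px',q[:2]/q[2]*F+[f['cx'],f['cy']],q)
w=load('w2'); P2=cloud(w)
# finger geometry open: points within 230 mm of camera
for v in range(250,340,10): print(v,[round(float(w['depth'][v,u]),3) for u in (190,200,205,210,215,220,425,430,440,450)])
E
```

```text
225 [(16, -17, -35), (16, -13, -35), (16, -9, -35), (16, -5, -35), (16, 1, -35), (16, 8, -34), (16, 11, -35), (17, 14, -36), (16, 19, -35)]
231 [(13, -17, -35), (13, -13, -35), (13, -9, -35), (13, -6, -35), (13, 1, -35), (13, 8, -35), (13, 11, -35), (13, 14, -35), (13, 19, -36)]
237 [(11, -17, -36), (10, -13, -35), (10, -9, -35), (10, -6, -35), (11, 1, -36), (10, 8, -35), (10, 11, -36), (10, 14, -36), (10, 19, -35)]
243 [(7, -17, -35), (11, -13, -43), (11, -9, -43), (7, -6, -35), (7, 1, -35), (11, 7, -44), (11, 10, -44), (7, 14, -36), (7, 19, -35)]
249 [(4, -18, -35), (11, -12, -51), (11, -8, -51), (4, -6, -35), (4, 1, -36), (11, 7, -50), (12, 10, -51), (4, 14, -36), (4, 19, -36)]
255 [(7, -16, -47), (11, -11, -56), (11, -8, -56), (1, -6, -35), (1, 1, -35), (11, 7, -56), (11, 9, -57), (7, 13, -48), (7, 18, -47)]
261 [(7, -16, -54), (11, -11, -61), (11, -8, -62), (-2, -6, -36), (-2, 1, -35), (11, 6, -62), (11, 9, -62), (7, 13, -53), (7, 17, -54)]
267 [(7, -15, -59), (11, -11, -66), (12, -8, -67), (-5, -6, -35), (-6, 1, -35), (11, 6, -67), (11, 9, -66), (12, 11, -68), (7, 16, -59)]
273
[... 2260 characters left out ...]
7, 0.407, 0.407, 0.408, 0.408, 0.406, 0.407, 0.407]
260 [0.381, 0.13, 0.129, 0.0, 0.133, 0.141, 0.132, 0.129, 0.129, 0.413]
270 [0.122, 0.12, 0.122, 0.127, 0.132, 0.139, 0.132, 0.127, 0.121, 0.121]
280 [0.115, 0.117, 0.122, 0.127, 0.134, 0.14, 0.132, 0.126, 0.116, 0.115]
290 [0.11, 0.116, 0.121, 0.126, 0.133, 0.14, 0.132, 0.124, 0.116, 0.108]
300 [0.108, 0.116, 0.121, 0.127, 0.133, 0.142, 0.131, 0.127, 0.115, 0.107]
310 [0.108, 0.116, 0.121, 0.126, 0.133, 0.432, 0.132, 0.125, 0.116, 0.108]
320 [0.108, 0.118, 0.121, 0.126, 0.437, 0.434, 0.435, 0.126, 0.115, 0.107]
330 [0.08, 0.081, 0.122, 0.439, 0.44, 0.44, 0.441, 0.441, 0.08, 0.081]<stdin>:5: RuntimeWarning: invalid value encountered in cast
```

The finger depth in the wrist frame suggests the true fingertips sit about 35 mm behind the reported TCP, so the jaws shut above the lid. I'll lift clear and measure the offset with the fingers shut.

Emit:
servo_tool(
  increments="0 0 -5 0 0 0 1; 0 0 -10 0 0 0 1; 0 0 -15 0 0 0 1; 0 0 -15 0 0 0 1; 0 0 -15 0 0 0 1; 0 0 0 0 0 0 1; 0 0 0 0 0 0 1",
)

```text
time: 4.55
tool_pos: [0.4745, -0.1441, 0.0718]
tcp_rot: [3.141, 0.002, 3.059]
ft_force: [-0.0, 0.6, 1.0]
width: 0.004
```

```bash
cat > tip.py <<'E'
from h import *
import sys
f=grab('wrist',sys.argv[1]); P=cloud(f); s=manip.read_state(); T=R.from_euler('xyz',s['tcp_rot'])
L=(T.inv().apply(P.reshape(-1,3)-s['tool_pos'])*1000); L=L[np.isfinite(L).all(1)]
k=(P.reshape(-1,3)[:0])
m=(abs(L[:,1])<60)&(abs(L[:,0])<25)
W=T.apply(L/1000)+s['tool_pos']; m&=W[:,2]>.055
F=L[m]; print(s['tool_pos'],s['width'])
for side in (-1,1):
    q=F[np.sign(F[:,1])==side]; o=q[np.argsort(-q[:,2])][:60]; print(side,'max z',o[0],'med',np.median(o,0), 'n',len(q))
p=P.reshape(-1,3); print('lid',np.nanmedian(p[(p[:,2]>.03)&(p[:,2]<.06),2]))
g=grab('side',sys.argv[1]+'s'); Q=cloud(g); q=Q.reshape(-1,3)
q=q[(abs(q[:,0]-s['tool_pos'][0])<.03)&(abs(q[:,1]-s['tool_pos'][1])<.06)&(q[:,2]>.052)]; print('side lowest finger z',np.sort(q[:,2])[:30:3].round(3))
E
python3 tip.py w4
```

```text
[ 0.47365281 -0.14405801  0.0709357 ] -0.0020813731167882246
-1 max z [  9.91360333  -3.96798765 -40.29179491] med [ 10.3686779   -4.83356922 -43.03454636] n 23603
1 max z [ 10.09523754   4.75894361 -40.68700757] med [ 10.32446932   3.81847592 -43.59566665] n 23055
lid 0.04636833165884703
side lowest finger z [0.052 0.053 0.053 0.11  0.112 0.117 0.117 0.119 0.12  0.121]
```

The fingers shut at about 40 mm behind the reported TCP, and are centred in x and y. The side camera agrees. From here I use a tip at TCP minus 40 mm. I'll open, recheck the box pose and descend to the corrected depth.

Emit:
servo_tool(
  increments="0 0 -40 0 0 0 0; 0 0 -20 0 0 0 0; 0 0 0 0 0 0 0; 0 0 0 0 0 0 0; 0 0 0 0 0 0 0; 0 0 0 0 0 0 0",
)

```text
time: 5.15
tool_pos: [0.4727, -0.1441, 0.1294]
tcp_rot: [3.142, -0.004, 3.059]
ft_force: [-0.5, -0.0, -0.2]
width: 0.85
```

```bash
python3 tip.py w5; python3 - <<'E'
from h import *
f=load('w5'); P=cloud(f); s=manip.read_state()
p=P.reshape(-1,3); p=p[(abs(p[:,2]-.0462)<.004)&(abs(p[:,0]-.475)<.1)&(abs(p[:,1]+.144)<.045)]
c,sz,a=cv2.minAreaRect((p[:,:2]*1000).astype(np.float32)); print(c,sz,a)
to([c[0]/1000,c[1]/1000,-.035],[np.pi,0,np.radians((a if sz[0]>sz[1] else a-90)+180)])
E
```

```text
[ 0.47278957 -0.14412666  0.12943406] 0.9310816090847643
-1 max z [ -0.75091042 -37.53419033 -42.70078737] med [  0.13503725 -37.11606955 -45.53217776] n 19503
1 max z [ -0.97849099  35.53155739 -43.10056216] med [  0.47642068  35.29028989 -45.28438511] n 20179
lid 0.04642427583451142
side lowest finger z [0.052 0.053 0.053 0.172 0.178 0.181 0.182 0.183 0.187 0.187]
(474.9224853515625, -143.68161010742188) (60.48807144165039, 158.83700561523438) 85.55610656738281
shift mm [ -2.4   0.6 164.6] | 165.0 rot deg [-0.01 -0.17 -0.27]
```

Emit:
servo_tool(
  increments="-1 0.5 25 0 0 0 0; -1 0 25 0 0 0 0; 0 0 25 0 0 0 0; 0 0 25 0 0 0 0; 0 0 25 0 0 0 0; 0 0 15 0 0 0 0; 0 0 0 0 0 0 0; 0 0 0 0 0 0 0",
)

```text
time: 5.92
tool_pos: [0.4752, -0.1439, -0.01]
tcp_rot: [-3.141, -0.003, 3.06]
ft_force: [1.6, -0.8, 0.4]
width: 0.999
```

Emit:
servo_tool(
  increments="0 0 10 0 0 0 0; 0 0 7 0 0 0 0; 0 0 4 0 0 0 0; 0 0 0 0 0 0 0",
)

```text
time: 6.25
tool_pos: [0.4758, -0.1438, -0.0301]
tcp_rot: [-3.142, -0.001, 3.059]
ft_force: [0.7, -0.1, -1.4]
width: 1.001
```

Emit:
servo_tool(
  increments="0 0 0 0 0 0 1; 0 0 0 0 0 0 1; 0 0 0 0 0 0 1; 0 0 0 0 0 0 1; 0 0 0 0 0 0 1; 0 0 0 0 0 0 1",
)

```text
time: 6.75
tool_pos: [0.4767, -0.1437, -0.0291]
tcp_rot: [3.141, 0.002, 3.06]
ft_force: [-1.0, 2.3, 6.3]
width: 0.691
```

Gripped at width 0.69, which fits the 60 mm box. I'll lift, and meanwhile work out the stand's pose from the unobstructed first pictures.

Emit:
servo_tool(
  increments="0 0 -5 0 0 0 1; 0 0 -15 0 0 0 1; 0 0 -30 0 0 0 1; 0 0 -30 0 0 0 1; 0 0 -30 0 0 0 1; 0 0 -30 0 0 0 1; 0 0 -30 0 0 0 1; 0 0 -30 0 0 0 1",
)

```text
time: 7.42
tool_pos: [0.4743, -0.1437, 0.1706]
tcp_rot: [3.141, -0.003, 3.059]
ft_force: [0.8, -0.2, -4.3]
width: 0.691
```

```bash
python3 - <<'E'
from h import *
s=manip.read_state(); print(s['tool_pos'],s['ft_force'],s['width'])
n0=np.r_[np.nan]
for tag in ('w2','top0','side0'):
    f=load(tag); P=cloud(f); p=P.reshape(-1,3); p=p[np.isfinite(p).all(1)]
    p=p[(abs(p[:,0]-.6)<.12)&(abs(p[:,1]-.14)<.13)&(p[:,2]>.034)&(p[:,2]<.17)]
    # RANSAC plane with ~30 deg slope
    rng=np.random.default_rng(0); best=(0,)
    for _ in range(1500):
        a=p[rng.choice(len(p),3,False)]; n=np.cross(a[1]-a[0],a[2]-a[0]); l=np.linalg.norm(n)
        if l<1e-6: continue
        n/=l*np.sign(n[2]) if n[2] else l
        if abs(n[2]-np.cos(np.pi/6))>.03: continue
        k=abs((p-a[0])@n)<(.002 if tag=='w2' else .006)
        if k.sum()>best[0]: best=(k.sum(),k)
    q=p[best[1]]; c=q.mean(0); n=np.linalg.svd(q-c)[2][2]; n*=np.sign(n[2])
    print(tag,best[0],'n',n.round(4),'slope',np.degrees(np.arccos(n[2])).round(2),'yaw of upslope',np.degrees(np.arctan2(-n[1],-n[0])).round(2),'c',c.round(4))
f=load('w2'); cv2.imwrite('pics/w2c.png',cv2.resize(f['image'][90:340,470:640],None,fx=3.4,fy=2.4,interpolation=cv2.INTER_CUBIC)[...,::-1])
f=load('side0'); cv2.imwrite('pics/s0c.png',cv2.resize(f['image'][205:310,200:320],None,fx=5,fy=5,interpolation=cv2.INTER_CUBIC)[...,::-1])
E
```

```text
[ 0.47430441 -0.14365617  0.17059665] [ 0.7621747  -0.24578813 -4.32806778] 0.6914331121800239
w2 5762 n [ 0.4294 -0.2525  0.8671] slope 29.88 yaw of upslope 149.55 c [0.602  0.1254 0.0717]
top0 905 n [ 0.4384 -0.2545  0.862 ] slope 30.46 yaw of upslope 149.86 c [0.5762 0.1512 0.0917]
side0 1129 n [ 0.4711 -0.1972  0.8598] slope 30.71 yaw of upslope 157.29 c [0.5766 0.1662 0.0967]
```

View pics/s0c.png

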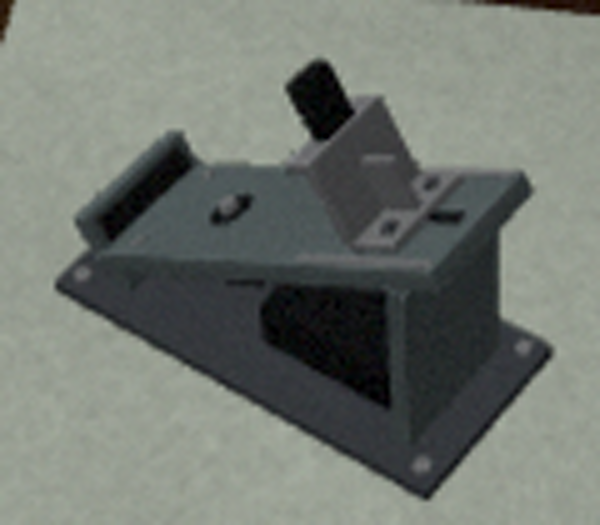

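Emit:
servo_tool(
  increments="-15 22 -12 0 0 0 1; -15 22 -12 0 0 0 1; -15 22 -12 0 0 0 1; -15 22 -12 0 0 0 1; -15 22 -12 0 0 0 1; -10 15 -10 0 0 0 1; 0 0 0 0 0 0 1; 0 0 0 0 0 0 1",
)

```text
time: 8.08
tool_pos: [0.5703, -0.0254, 0.2388]
tcp_rot: [3.141, -0.003, 3.06]
ft_force: [-0.1, -0.2, -4.4]
width: 0.697
```

```bash
python3 - <<'E'
from h import *
f=grab('wrist','w6'); s=manip.read_state(); print(s['tool_pos'],s['tcp_rot'],s['width'],f['eye'])
E
```

```text
[ 0.56961214 -0.02610693  0.23841796] [-3.14151708 -0.00379467  3.05924127] 0.6922487640673527 [ 0.50043736 -0.02041268  0.41719064]
```

View pics/w6.png

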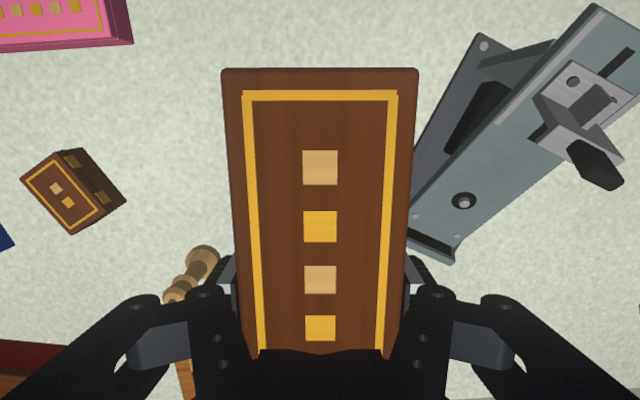

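The picture shows the box held, with its end at v≈70, the pin at (464,202), the ledge at (432,245), and the clamp with its grip at (595,165). I'll measure all of these from depth.

```bash
cat > stand.py <<'E'
from h import *
f=load('w6'); P=cloud(f); s=manip.read_state(); T=R.from_euler('xyz',s['tcp_rot'])
p=P[:270,405:640].reshape(-1,3); p=p[np.isfinite(p).all(1)]
p=p[(p[:,2]>.03)&(p[:,2]<.30)&(p[:,1]>.03)]
rng=np.random.default_rng(0); best=(0,)
for _ in range(2000):
    a=p[rng.choice(len(p),3,False)]; n=np.cross(a[1]-a[0],a[2]-a[0]); l=np.linalg.norm(n)
    if l<1e-6: continue
    n/=l; n*=np.sign(n[2]) or 1
    if abs(n[2]-np.cos(np.pi/6))>.03: continue
    k=abs((p-a[0])@n)<.0015
    if k.sum()>best[0]: best=(k.sum(),k)
q=p[best[1]]; c=q.mean(0); n=np.linalg.svd(q-c)[2][2]; n*=np.sign(n[2])
def frame(yaw):
    u=np.array([np.cos(yaw)*np.cos(np.pi/6),np.sin(yaw)*np.cos(np.pi/6),.5]); v=np.array([-np.sin(yaw),np.cos(yaw),0]); return np.stack([u,v,np.cross(u,v)])
yp=np.arctan2(-n[1],-n[0]); print('plane',best[0],np.degrees(np.arccos(n[2])),'yaw',np.degrees(yp))
# yaw by narrowest lateral band of inliers in the bed
def edges(yaw):
    B=(q-c)@frame(yaw).T; xs=np.arange(-.06,.10,.01); lo=[];hi=[]
    for x in xs:
        m=abs(B[:,0]-x)<.005
        lo.append(np.percentile(B[m,1],.5)); hi.append(np.percentile(B[m,1],99.5))
    return xs,np.array(lo),np.array(hi)
xs,lo,hi=edges(yp); print('lo',(lo*1000).round(1)); print('hi',(hi*1000).round(1)); print('w',((hi-lo)*1000).round(1))
Fr=frame(yp); B=(p-c)@Fr.T
m=(B[:,2]>.005)&(B[:,2]<.0085)&(abs(B[:,1])<.03)&(B[:,0]<.04)&(B[:,0]>-.1); 
pix=P[195:209,456:472].reshape(-1,3); b=(pix-c)@Fr.T; k=(b[:,2]>.0045)&(b[:,2]<.009)
print('pin bed-rel (c frame)',(np.median(b[k],0)*1000).round(1),(b[k].min(0)*1000).round(1),(b[k].max(0)*1000).round(1),k.sum())
pin=c+Fr.T@np.median(b[k],0)
print('pin world',pin.round(4),'corner z by pin',(pin-Fr[0]*.07-Fr[2]*.007).round(4))
np.savez('stand.npz',yaw=yp,pin=pin,c=c)
corner=pin-Fr[0]*.07-Fr[2]*.007; D=(p-corner)@Fr.T*1000
m=(D[:,2]>18)&(D[:,2]<30)&(D[:,0]<20); print('ledge top',np.percentile(D[m],[2,50,98],axis=0).round(1).tolist(),m.sum())
m=(D[:,2]>58)&(D[:,2]<95)&(abs(D[:,1])<25); print('grip',np.percentile(D[m],[1,50,99],axis=0).round(1).tolist(),m.sum())
m=(D[:,2]>8)&(D[:,2]<40)&(abs(D[:,1])<25)&(D[:,0]>120); print('clamp plate',np.percentile(D[m],[1,50,99],axis=0).round(1).tolist(),m.sum())
# box in tool frame
L=T.inv().apply(P.reshape(-1,3)-s['tool_pos'])*1000; L=L[np.isfinite(L).all(1)]
m=(abs(L[:,2]+75)<4)&(abs(L[:,1])<45)&(L[:,0]>5)&(L[:,0]<100); l=L[m]
print('lid z',np.median(l[:,2]),'x max',np.percentile(l[:,0],99.7),'y',[np.percentile(l[abs(l[:,0]-x)<3,1],[.3,99.7]).round(1).tolist() for x in (40,50,60,70)])
print('tilt',[np.median(l[abs(l[:,0]-x)<3,2]).round(2) for x in (20,40,60,75)],[np.median(l[abs(l[:,1]-x)<3,2]).round(2) for x in (-22,22)])
E
python3 stand.py
```

```text
plane 15386 29.988648975499743 yaw 149.9989900842036
lo [-47.6 -47.6 -47.3 -47.5 -47.7 -47.4 -47.6 -47.6  -9.7 -10.1   1.8 -46.7
 -47.2 -47.9 -46.7 -38.5]
hi [34.7 34.9 34.6 34.6 34.8 34.6 35.  35.2 35.2 35.1 35.4 35.5 35.4 35.4
 35.3 34.8]
w [82.2 82.5 81.9 82.1 82.6 81.9 82.5 82.8 44.9 45.2 33.6 82.2 82.6 83.4
 82.  73.2]
pin bed-rel (c frame) [-75.2  -6.3   6.7] [-81.2 -12.4   4.5] [-70.5  -1.4   8.3] 75
pin world [0.6164 0.1286 0.0734] corner z by pin [0.6659 0.1001 0.0324]
ledge top [[-11.7, -40.3, 18.2], [-2.9, -7.6, 23.8], [0.2, 25.2, 25.3]] 531
grip [[186.6, -11.8, 59.1], [194.6, 7.0, 84.8], [197.9, 13.0, 93.0]] 1648
clamp plate [[198.2, -23.2, 8.1], [207.7, 1.7, 26.1], [222.6, 23.5, 39.2]] 1768
lid z -75.81290393061266 x max 80.66751956958917 y [[-29.8, 29.2], [-29.8, 29.0], [-29.8, 29.1], [-29.9, 29.1]]
tilt [np.float64(-75.79), np.float64(-75.78), np.float64(-75.76), np.float64(-75.84)] [np.float64(-76.0), np.float64(-75.93)]
```

The stand is solved: yaw 150°, corner (0.666, 0.100, 0.032), and the pin and both bed edges agree on the mid-line. The clamp face is at about 191 mm. I'll work out the hover pose.

```bash
cat >> h.py <<'E'
YAW=np.radians(150); CORNER=np.array([.6659,.1001,.0324])
_u=np.array([np.cos(YAW)*np.cos(np.pi/6),np.sin(YAW)*np.cos(np.pi/6),.5]); _v=np.array([-np.sin(YAW),np.cos(YAW),0]); BED=np.stack([_u,_v,np.cross(_u,_v)])
RT=R.from_matrix(np.stack([BED[0],-BED[1],-BED[2]],1)); BOX=np.array([.0006,-.0004,-.0528])
def boxto(bx,by,bz):  # box centre target in bed frame, m
    p=CORNER+BED.T@np.array([bx,by,bz])-RT.apply(BOX); return to(p,RT.as_euler('xyz'))
def boxnow():
    s=manip.read_state(); T=R.from_euler('xyz',s['tcp_rot'])
    print('t',round(s['time'],2),'box in bed mm',(BED@(s['tool_pos']+T.apply(BOX)-CORNER)*1000).round(1),'F bed',(BED@s['ft_force']).round(1),'w',round(s['width'],3),'j',s['joint_pos'].round(2))
E
python3 - <<'E'
from h import *
boxnow(); boxto(.084,0,.110)
E
```

```text
t 8.13 box in bed mm [147.1 158.  213.9] F bed [-1.3 -0.  -4. ] w 0.692 j [ 0.24  0.27 -0.06 -0.   -1.25 -1.89]
shift mm [-46.7 152.7 114.6] | 197.0 rot deg [-6.67 29.29 24.68]
```

Emit:
servo_tool(
  increments="0 0 0 -1.11 4.88 4.11 1; 0 0 0 -1.11 4.88 4.11 1; 0 0 0 -1.11 4.88 4.11 1; 0 0 0 -1.11 4.88 4.11 1; 0 0 0 -1.11 4.88 4.11 1; 0 0 0 -1.11 4.88 4.11 1; 0 0 0 0 0 0 1; 0 0 0 0 0 0 1",
)

```text
time: 8.8
tool_pos: [0.5707, -0.0278, 0.2374]
tcp_rot: [-3.141, -0.523, 2.616]
ft_force: [0.2, -0.0, -3.7]
width: 0.694
```

```bash
python3 - <<'E'
from h import *
boxnow(); boxto(.084,0,.110)
E
```

```text
t 8.8 box in bed mm [119.1 158.8 221.1] F bed [-2.  -0.1 -3.1] w 0.694 j [ 0.06  0.56  0.39 -0.29 -1.84 -2.17]
shift mm [-34.7 158.7 111.2] | 197.0 rot deg [ 0.05  0.04 -0.11]
```

Emit:
servo_tool(
  increments="-5 20 10 0 0 0 1; -5 20 14 0 0 0 1; -5 20 14 0 0 0 1; -5 20 15 0 0 0 1; -5 20 15 0 0 0 1; -5 20 15 0 0 0 1; -4 20 14 0 0 0 1; -1 19 14 0 0 0 1",
)

```text
time: 9.47
tool_pos: [0.6293, 0.1261, 0.1246]
tcp_rot: [3.141, -0.52, 2.619]
ft_force: [-0.1, -0.8, -4.4]
width: 0.693
```

Emit:
servo_tool(
  increments="0 0 0 0 0 0 1; 0 0 0 0 0 0 1",
)

```text
time: 9.63
tool_pos: [0.6285, 0.126, 0.1246]
tcp_rot: [-3.141, -0.522, 2.621]
ft_force: [0.2, -0.5, -3.8]
width: 0.695
```

```bash
python3 - <<'E'
from h import *
boxnow(); boxto(.083,0,.035)
f=grab('wrist','w7'); g=grab('side','s7')
P=cloud(f); D=(P-CORNER)@BED.T*1000
m=(D[...,2]>60)&(D[...,2]<92)&(abs(D[...,1])<30)&(D[...,0]>170)&(D[...,0]<230)
if m.sum(): print('grip',np.percentile(D[m],[1,50,99],axis=0).round(1).tolist(),m.sum())
m=(abs(D[...,2])<4)&(abs(D[...,1])<60)&(D[...,0]>215)&(D[...,0]<255); d=D[m]
print('bed z',np.median(d[:,2]) if len(d) else None,'y edges',np.percentile(d[:,1],[1,99]) if len(d) else None)
c=np.zeros((400,800,3),np.uint8); c[:250,:400]=cv2.resize(f['image'],(400,250)); c[:350,400:]=cv2.resize(g['image'][160:300,180:340],(400,350),interpolation=cv2.INTER_CUBIC); cv2.imwrite('pics/c7.png',c[...,::-1])
E
```

```text
t 9.63 box in bed mm [ 86.1  -3.5 109.9] F bed [-2.2  0.3 -3.1] w 0.695 j [ 0.25  0.72  0.43 -0.36 -1.67 -2.31]
shift mm [-2.9 -3.2 74.9] | 75.0 rot deg [-0.11  0.09  0.14]
grip [[185.6, -13.8, 61.1], [186.7, -1.2, 90.2], [194.9, 11.4, 92.0]] 1787
bed z 0.5100441583392007 y edges [-42.34792423  40.4121451 ]
```

View pics/c7.png

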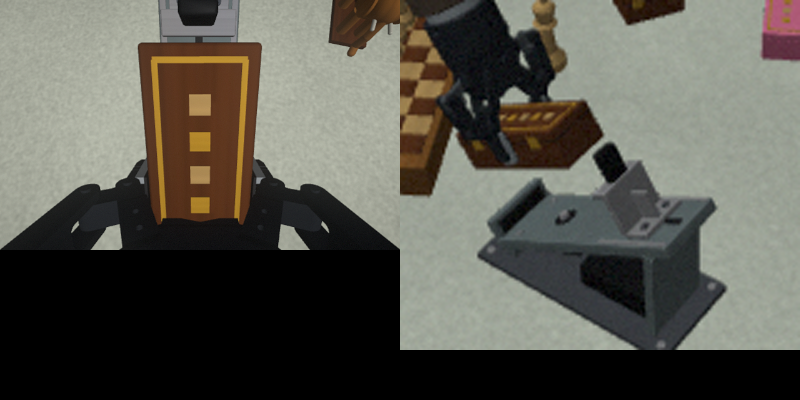

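The box is lined up over the bed, the clamp is clear of it up-slope, and the mid-line estimates agree within 1 mm. I'll descend.

Emit:
servo_tool(
  increments="-2 -3 12 0 0 0.1 1; -1 0 12 0 0 0 1; 0 0 12 0 0 0 1; 0 0 12 0 0 0 1; 0 0 10 0 0 0 1; 0 0 8 0 0 0 1; 0 0 6 0 0 0 1; 0 0 0 0 0 0 1",
)

```text
time: 10.4
tool_pos: [0.598, 0.1381, 0.0618]
tcp_rot: [-3.141, -0.521, 2.617]
ft_force: [-0.4, -0.1, -3.9]
width: 0.695
```

Emit:
servo_tool(
  increments="0 0 0 0 0 0 1; 0 0 0 0 0 0 1",
)

```text
time: 10.57
tool_pos: [0.5996, 0.138, 0.0632]
tcp_rot: [3.14, -0.519, 2.618]
ft_force: [0.4, 0.3, -4.3]
width: 0.696
```

```bash
python3 - <<'E'
from h import *
boxnow(); boxto(.083,-.0005,.024)
f=grab('wrist','w8')
P=cloud(f); D=(P-CORNER)@BED.T*1000
m=(abs(D[...,2])<4)&(abs(D[...,1])<60)&(D[...,0]>215)&(D[...,0]<255); d=D[m]; print('bed z',np.median(d[:,2]),'y edges',np.percentile(d[:,1],[1,99]),len(d))
m=(D[...,0]>100)&(D[...,0]<175)&(abs(D[...,1])<40)&(D[...,2]>40)&(D[...,2]<75); d=D[m]; print('lid z',np.median(d[:,2]),'y',np.percentile(d[:,1],[.5,99.5]),'xmax',np.percentile(d[:,0],99.7))
E
```

```text
t 10.57 box in bed mm [82.4  0.9 41.3] F bed [-2.4 -0.5 -3.6] w 0.696 j [ 0.28  0.72  0.28 -0.37 -1.51 -2.28]
shift mm [ 0.9  1.2 17.3] | 17.0 rot deg [ 0.11  0.29 -0.  ]
  return _methods._mean(a, axis=axis, dtype=dtype,
  ret = ret.dtype.type(ret / rcount)
Traceback (most recent call last):
IndexError: index -1 is out of bounds for axis 0 with size 0
```

Emit:
servo_tool(
  increments="0 1 4 0 0 0 1; 0 0 4 0 0 0 1; 0 0 3 0 0 0 1; 0 0 2 0 0 0 1; 0 0 1 0 0 0 1; 0 0 0 0 0 0 1; 0 0 0 0 0 0 1",
)

```text
time: 11.2
tool_pos: [0.5934, 0.1425, 0.0507]
tcp_rot: [3.14, -0.52, 2.618]
ft_force: [0.3, 0.0, -3.0]
width: 0.698
```

```bash
python3 - <<'E'
from h import *
boxnow(); boxto(.083,-.0005,.023)
f=grab('wrist','w9')
P=cloud(f); D=(P-CORNER)@BED.T*1000
for n,m in dict(lid=(D[...,0]>100)&(D[...,0]<175)&(abs(D[...,1])<40)&(D[...,2]>40)&(D[...,2]<75),plate=(D[...,0]>183)&(D[...,0]<260)&(abs(D[...,1])<45)&(D[...,2]<95)).items():
    d=D[m]
    if len(d): print(n,len(d),np.percentile(d,[.5,50,99.5],axis=0).round(1).tolist())
E
```

```text
t 11.2 box in bed mm [82.6 -0.  26.6] F bed [-1.7 -0.2 -2.5] w 0.698 j [ 0.28  0.73  0.25 -0.37 -1.48 -2.27]
shift mm [0.6 0.4 3.6] | 4.0 rot deg [ 0.08  0.22 -0.01]
lid 35719 [[100.4, -28.7, 47.1], [135.5, 0.6, 49.1], [162.9, 29.9, 50.8]]
plate 4822 [[183.0, -42.2, -1.7], [187.6, -1.6, 0.4], [191.9, 40.1, 5.1]]
```

Emit:
servo_tool(
  increments="0 1.5 1 0 0.2 0 1; 0 0 1 0 0 0 1; 0 0 0 0 0 0 1; 0 0 0 0 0 0 1",
)

```text
time: 11.58
tool_pos: [0.5933, 0.1442, 0.0487]
tcp_rot: [3.141, -0.523, 2.617]
ft_force: [0.1, -0.0, -2.7]
width: 0.696
```

```bash
cat > chk.py <<'E'
from h import *
import sys
boxnow()
f=grab('wrist',sys.argv[1]); boxnow()
P=cloud(f); D=(P-CORNER)@BED.T*1000
L=(D[...,0]>90)&(D[...,0]<172)&(abs(D[...,1])<40)&(D[...,2]>40)&(D[...,2]<56)
d=D[L]; A=np.c_[d[:,:2],np.ones(len(d))]; k=np.linalg.lstsq(A,d[:,2],rcond=None)[0]
print('lid z at x=90,160:',k@[90,0,1],k@[160,0,1],'tilt y/60',k[1]*60,'xmax',np.percentile(d[:,0],99.7),'y',[np.percentile(d[abs(d[:,0]-x)<4,1],[.5,99.5]).round(1).tolist() for x in (110,150)])
m=(D[...,0]>183)&(D[...,0]<260)&(abs(D[...,1])<45)&(abs(D[...,2])<4); d=D[m]
if len(d): print('bed',np.median(d[:,2]),np.percentile(d[:,1],[.5,99.5]))
E
python3 chk.py w10
```

```text
t 11.58 box in bed mm [82.3 -1.4 24.4] F bed [-1.5 -0.  -2.2] w 0.696 j [ 0.28  0.73  0.25 -0.37 -1.48 -2.27]
t 11.63 box in bed mm [82.3 -1.4 24.5] F bed [-1.9  0.3 -2.1] w 0.693 j [ 0.28  0.73  0.25 -0.37 -1.48 -2.27]
lid z at x=90,160: 47.226639738479726 46.896973669067066 tilt y/60 0.00021080112418303543 xmax 162.49738986261073 y [[-30.1, 28.5], [-30.0, 28.5]]
bed 0.34459543509137824 [-42.351622   40.1325655]
```

Emit:
servo_tool(
  increments="-1 0 0.3 0 0 0 1; -1 0 0.3 0 0 0 1; 0 0 0.3 0 0 0 1; 0 0 0 0 0 0 1; 0 0 0 0 0 0 1",
)

```text
time: 12.05
tool_pos: [0.5945, 0.1436, 0.0471]
tcp_rot: [3.14, -0.523, 2.618]
ft_force: [0.4, 0.1, -1.5]
width: 0.693
```

```bash
python3 chk.py w11
```

```text
t 12.05 box in bed mm [80.3 -1.5 23.8] F bed [-1.  -0.3 -1.1] w 0.693 j [ 0.28  0.73  0.26 -0.37 -1.48 -2.27]
t 12.1 box in bed mm [80.3 -1.5 23.8] F bed [-0.7  0.6 -0.6] w 0.698 j [ 0.28  0.73  0.26 -0.37 -1.48 -2.27]
lid z at x=90,160: 46.63427514340345 46.19834830854601 tilt y/60 0.0297092502569285 xmax 160.56434595080088 y [[-30.2, 28.5], [-30.1, 28.4]]
bed 0.28653465537869605 [-42.18894093  40.12097844]
```

Emit:
servo_tool(
  increments="0 0 0.4 0 0.2 0 1; -0.3 0 0.3 0 0 0 1; 0 0 0 0 0 0 1; 0 0 0 0 0 0 1",
)

```text
time: 12.43
tool_pos: [0.5945, 0.1436, 0.0472]
tcp_rot: [3.14, -0.526, 2.618]
ft_force: [0.5, 0.0, 5.0]
width: 0.694
```

```bash
python3 chk.py w12
```

```text
t 12.43 box in bed mm [80.3 -1.5 23.8] F bed [ 2.1 -0.3  4.6] w 0.694 j [ 0.28  0.73  0.26 -0.37 -1.48 -2.27]
t 12.48 box in bed mm [80.3 -1.5 23.8] F bed [2.9 0.7 4.6] w 0.692 j [ 0.28  0.73  0.26 -0.37 -1.48 -2.27]
lid z at x=90,160: 46.6829159661723 46.3164494676603 tilt y/60 0.012235229137047554 xmax 160.49217565815005 y [[-30.2, 28.4], [-30.1, 28.5]]
bed 0.27654719494940094 [-42.37609001  40.0754841 ]
```

Contact shows as +4.6 N square to the bed and a few N from the ledge, and the lid height matches a flat box. I'll let go and back off square to the bed.

Emit:
servo_tool(
  increments="0 0 0 0 0 0 0.25; 0 0 0 0 0 0 0.2; 0 0 0 0 0 0 0.1; 0 0 0 0 0 0 0; 0 0 0 0 0 0 0; 0 0 0 0 0 0 0",
)

```text
time: 12.98
tool_pos: [0.5942, 0.1437, 0.0459]
tcp_rot: [3.141, -0.527, 2.617]
ft_force: [-0.8, 0.2, -0.3]
width: 1.004
```

```bash
python3 chk.py w13
```

```text
t 12.98 box in bed mm [79.8 -1.4 22.5] F bed [ 0.6  0.3 -0.6] w 1.004 j [ 0.28  0.74  0.26 -0.37 -1.48 -2.27]
t 13.03 box in bed mm [79.8 -1.4 22.6] F bed [-0.1 -0.1 -0.5] w 0.998 j [ 0.28  0.73  0.26 -0.37 -1.48 -2.27]
lid z at x=90,160: 46.42886339096536 46.1767895636373 tilt y/60 0.0864252357065709 xmax 160.14828545600488 y [[-30.2, 28.3], [-30.2, 28.4]]
bed 0.2797237665173957 [-42.3403438   40.03084064]
```

Emit:
servo_tool(
  increments="0 0 -3 0 0 0 0; 0 0 -8 0 0 0 0; 0 0 -16 0 0 0 0; 0 0 -20 0 0 0 0; 0 0 -20 0 0 0 0; 0 0 -20 0 0 0 0; 0 0 -20 0 0 0 0; 0 0 -20 0 0 0 0",
)

```text
time: 13.7
tool_pos: [0.6502, 0.111, 0.1577]
tcp_rot: [3.14, -0.526, 2.618]
ft_force: [-0.5, -0.6, -0.1]
width: 1.004
```

Emit:
servo_tool(
  increments="10 0 -6 0 0 0 1; 20 0 0 0 0 0 1; 20 0 0 0 0 0 1; 20 0 0 0 0 0 1; 20 0 0 0 0 0 1; 20 0 0 0 0 0 1; 15 0 0 0 0 0 1; 10 0 0 0 0 0 1",
)

```text
time: 14.37
tool_pos: [0.5499, 0.1693, 0.2308]
tcp_rot: [3.139, -0.526, 2.619]
ft_force: [0.4, -0.3, 0.3]
width: 0.001
```

Emit:
servo_tool(
  increments="0 0 0 0 0 0 1; 0 0 0 0 0 0 1",
)

```text
time: 14.53
tool_pos: [0.551, 0.1686, 0.2294]
tcp_rot: [3.14, -0.526, 2.618]
ft_force: [0.9, 0.4, -0.0]
width: 0.001
```

```bash
cat > tcp.py <<'E'
from h import *
s=manip.read_state(); print('t',s['time'],'TCP bed',(BED@(s['tool_pos']-CORNER)*1000).round(1),'F bed',(BED@s['ft_force']).round(1),'w',round(s['width'],3),'j',s['joint_pos'].round(2))
to(CORNER+BED.T@np.array([.215,-.001,.024]),RT.as_euler('xyz'))
E
python3 tcp.py; python3 - <<'E'
from h import *
f=grab('wrist','w14'); g=grab('side','s14')
c=np.zeros((400,800,3),np.uint8); c[:250,:400]=cv2.resize(f['image'],(400,250)); c[:350,400:]=cv2.resize(g['image'][160:300,180:340],(400,350),interpolation=cv2.INTER_CUBIC); cv2.imwrite('pics/c14.png',c[...,::-1])
for t in ('w14','s14'):
    D=(cloud(load(t))-CORNER)@BED.T*1000
    m=(D[...,2]>40)&(D[...,2]<52)&(abs(D[...,1])<35)&(D[...,0]>-5)&(D[...,0]<170); d=D[m]; 
    if len(d): print(t,'lid',len(d),np.percentile(d,[1,50,99],axis=0).round(1).tolist())
E
```

```text
t 14.5333 TCP bed [214.3  -1.9 103.7] F bed [-0.5 -0.8  0.2] w 0.001 j [ 0.33  0.52  0.35 -0.4  -1.75 -2.43]
shift mm [ 0.5 -1.  79.7] | 80.0 rot deg [ 0.09 -0.15  0.01]
w14 lid 368 [[76.7, -30.3, 40.9], [92.6, -0.3, 46.5], [160.2, 28.7, 48.2]]
s14 lid 550 [[3.9, -31.7, 40.6], [84.3, -6.6, 46.3], [161.3, 29.4, 49.1]]
```

View pics/c14.png

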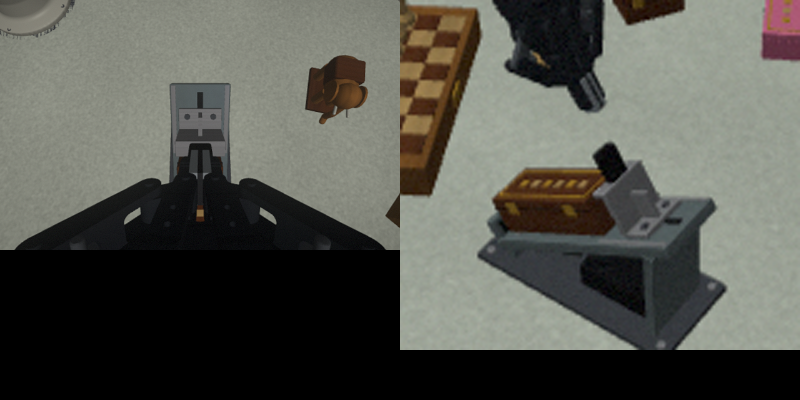

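The side crop shows the box lying on the bed against the ledge at about (555,200), with the clamp just up-slope and the shut fingers above. I'll lower the shut fingers behind the grip, on its up-slope side.

Emit:
servo_tool(
  increments="1 -1 10 0 -0.1 0 1; 1 0 15 0 0 0 1; 0 0 15 0 0 0 1; 0 0 15 0 0 0 1; 0 0 12 0 0 0 1; 0 0 8 0 0 0 1; 0 0 3 0 0 0 1; 0 0 0 0 0 0 1",
)

```text
time: 15.3
tool_pos: [0.5151, 0.1879, 0.1615]
tcp_rot: [-3.141, -0.526, 2.616]
ft_force: [0.3, -1.2, 0.9]
width: 0.006
```

```bash
python3 tcp.py; python3 - <<'E'
from h import *
s=manip.read_state(); T=R.from_euler('xyz',s['tcp_rot'])
f=grab('wrist','w15'); P=cloud(f); D=(P-CORNER)@BED.T*1000
# fingers: |y|<25 and above bed 60..110 by columns of x
for z in (62,66,70,75,80,90,100):
    m=(abs(D[...,2]-z)<2)&(abs(D[...,1])<16)&(D[...,0]>180)&(D[...,0]<245)
    if m.sum(): print(z,m.sum(),np.percentile(D[m][:,0],[1,50,99]).round(1),np.percentile(D[m][:,1],[1,99]).round(1))
E
```

```text
t 15.3 TCP bed [215.7  -0.6  24.6] F bed [-0.3  0.9  1.2] w 0.006 j [ 0.38  0.51  0.16 -0.41 -1.57 -2.4 ]
shift mm [-0.7  0.4  0.6] | 1.0 rot deg [-0.01 -0.16 -0.09]
66 112 [221.9 226.4 227. ] [-10.7  11.4]
70 209 [221.9 226.1 227. ] [-12.7  13.3]
75 256 [221.9 222.9 227. ] [-13.   13.6]
80 289 [221.8 222.9 226.9] [-12.9  13.5]
90 426 [187.8 222.6 226.9] [-12.9  13.5]
100 343 [205.5 223.8 227.9] [-15.5  12.2]
```

Emit:
servo_tool(
  increments="-3 0 0 0 0 0 1; -3 0 0 0 0 0 1; -3 0 0 0 0 0 1; -2 0 0 0 0 0 1; -2 0 0 0 0 0 1; -2 0 0 0 0 0 1; 0 0 0 0 0 0 1",
)

```text
time: 15.93
tool_pos: [0.5268, 0.1815, 0.1549]
tcp_rot: [3.141, -0.525, 2.617]
ft_force: [-0.2, -0.1, 0.4]
width: 0.001
```

```bash
python3 tcp.py|head -1
```

```text
t 15.9333 TCP bed [200.8  -1.   25.5] F bed [0.3 0.2 0.2] w 0.001 j [ 0.36  0.53  0.18 -0.4  -1.57 -2.39]
```

```bash
cat > foot.py <<'E'
from h import *
import sys
for t in sys.argv[1:]:
    if t[0]=='+': t=t[1:]; grab('wrist',t)
    D=(cloud(load(t))-CORNER)@BED.T*1000
    m=(D[...,2]>2.5)&(D[...,2]<9)&(abs(D[...,1])<32)&(D[...,0]>180); d=D[m]
    g=(D[...,2]>60)&(D[...,2]<91)&(abs(D[...,1])<16)&(D[...,0]>150)&(D[...,0]<200); e=D[g]
    l=(D[...,2]>45)&(D[...,2]<48)&(abs(D[...,1])<35)&(D[...,0]>10)&(D[...,0]<175); b=D[l]
    print(t,'foot x',np.percentile(d[:,0],[2,50,98]).round(1) if len(d) else None,'grip',len(e),np.percentile(e[:,0],[2,50,98]).round(1) if len(e) else None,'lid',len(b),np.percentile(b,[1,99],axis=0).round(1).tolist() if len(b) else None)
E
python3 foot.py w14 w15 +w16
```

```text
w14 foot x [198.8 213.6 227.7] grip 465 [195.2 197.7 198.2] lid 333 [[76.7, -30.3, 45.1], [159.9, 28.7, 47.9]]
w15 foot x [198.8 214.2 227.9] grip 40 [194.9 197.5 198.4] lid 0 None
w16 foot x [190.6 205.7 219.6] grip 0 None lid 166 [[131.9, -3.2, 45.4], [142.0, 4.0, 47.8]]
```

The clamp follows (8 mm so far), and its face is now at about 182.6 mm. Some 22 mm remain.

Emit:
servo_tool(
  increments="-3 0 0 0 0 0 1; -3 0 0 0 0 0 1; -3 0 0 0 0 0 1; -3 0 0 0 0 0 1; -3 0 0 0 0 0 1; -2 0 0 0 0 0 1; -1 0 0 0 0 0 1; 0 0 0 0 0 0 1",
)

```text
time: 16.65
tool_pos: [0.5403, 0.1736, 0.1456]
tcp_rot: [3.141, -0.525, 2.617]
ft_force: [-0.5, -0.1, 1.2]
width: -0.0
```

```bash
python3 tcp.py|head -1; python3 foot.py +w17
```

```text
t 16.65 TCP bed [182.6  -0.9  25.3] F bed [1.  0.4 0.8] w -0.0 j [ 0.35  0.56  0.2  -0.39 -1.57 -2.37]
w17 foot x [180.4 192.5 201.5] grip 1627 [189. 193. 194.] lid 298 [[114.1, -29.9, 45.1], [173.0, 28.0, 47.9]]
```

Emit:
servo_tool(
  increments="-1 0 0 0 0 0 1; -1 0 0 0 0 0 1; -0.7 0 0 0 0 0 1; 0 0 0 0 0 0 1",
)

```text
time: 17.03
tool_pos: [0.5419, 0.1727, 0.1445]
tcp_rot: [3.141, -0.525, 2.617]
ft_force: [-0.4, 1.0, 0.5]
width: 0.0
```

Emit:
servo_tool(
  increments="-0.7 0 0 0 0 0 1; 0 0 0 0 0 0 1",
)

```text
time: 17.2
tool_pos: [0.5424, 0.1724, 0.1442]
tcp_rot: [3.141, -0.525, 2.617]
ft_force: [-1.5, 1.3, 1.3]
width: -0.001
```

```bash
python3 tcp.py|head -1; python3 foot.py +w18
```

```text
t 17.2 TCP bed [179.8  -0.9  25.3] F bed [ 2.3 -0.4  0.1] w -0.001 j [ 0.34  0.57  0.21 -0.39 -1.57 -2.37]
w18 foot x [180.4 191.  198.7] grip 1622 [186.1 190.1 191.1] lid 280 [[111.4, -29.9, 45.1], [170.3, 28.2, 47.9]]
```

Emit:
servo_tool(
  increments="-0.6 0 0 0 0 0 1; 0 0 0 0 0 0 1",
)

```text
time: 17.42
tool_pos: [0.5429, 0.1721, 0.1439]
tcp_rot: [3.141, -0.525, 2.617]
ft_force: [-1.1, 0.7, 0.7]
width: -0.003
```

Emit:
servo_tool(
  increments="-0.5 0 0 0 0 0 1; 0 0 0 0 0 0 1",
)

```text
time: 17.58
tool_pos: [0.5433, 0.1719, 0.1436]
tcp_rot: [3.141, -0.525, 2.617]
ft_force: [-1.7, 0.4, 0.5]
width: -0.0
```

Emit:
servo_tool(
  increments="-0.4 0 0 0 0 0 1; 0 0 0 0 0 0 1",
)

```text
time: 17.75
tool_pos: [0.5436, 0.1717, 0.1435]
tcp_rot: [3.141, -0.525, 2.617]
ft_force: [-2.8, 1.4, 0.9]
width: -0.004
```

```bash
python3 tcp.py|head -1; python3 foot.py +w19
```

```text
t 17.75 TCP bed [178.3  -0.9  25.3] F bed [ 3.1  0.2 -0.7] w -0.004 j [ 0.34  0.57  0.21 -0.39 -1.57 -2.36]
w19 foot x [180.4 190.2 197.2] grip 1626 [184.7 188.7 189.7] lid 287 [[109.9, -30.2, 45.1], [168.7, 27.7, 47.9]]
```

Emit:
servo_tool(
  increments="-0.4 0 0 0 0 0 1; 0 0 0 0 0 0 1",
)

```text
time: 17.97
tool_pos: [0.5439, 0.1716, 0.1433]
tcp_rot: [3.141, -0.525, 2.617]
ft_force: [-2.2, 1.9, 0.8]
width: 0.002
```

Emit:
servo_tool(
  increments="-0.4 0 0 0 0 0 1; 0 0 0 0 0 0 1",
)

```text
time: 18.13
tool_pos: [0.5442, 0.1714, 0.1431]
tcp_rot: [3.141, -0.525, 2.617]
ft_force: [-2.8, 1.2, 0.7]
width: 0.0
```

```bash
python3 tcp.py|head -1; python3 foot.py +w20
```

```text
t 18.1333 TCP bed [177.5  -0.9  25.3] F bed [ 2.9  0.4 -0.9] w 0.0 j [ 0.34  0.57  0.21 -0.39 -1.57 -2.36]
w20 foot x [180.4 189.8 196.4] grip 1626 [183.8 187.8 188.8] lid 287 [[108.8, -30.1, 45.1], [167.9, 28.0, 47.9]]
```

Emit:
servo_tool(
  increments="-0.4 0 0 0 0 0 1; 0 0 0 0 0 0 1",
)

```text
time: 18.35
tool_pos: [0.5442, 0.1714, 0.1431]
tcp_rot: [3.141, -0.526, 2.618]
ft_force: [-2.9, 1.6, 1.4]
width: -0.001
```

Emit:
servo_tool(
  increments="-0.4 0 0 0 0 0 1; 0 0 0 0 0 0 1",
)

```text
time: 18.52
tool_pos: [0.5442, 0.1713, 0.1431]
tcp_rot: [3.141, -0.527, 2.618]
ft_force: [-4.1, 2.9, 4.1]
width: 0.002
```

```bash
python3 tcp.py|head -1; python3 foot.py +w21
```

```text
t 18.5167 TCP bed [177.4  -0.8  25.3] F bed [ 6.4 -0.4  1. ] w 0.002 j [ 0.34  0.57  0.21 -0.39 -1.57 -2.36]
w21 foot x [180.4 189.8 196.4] grip 1628 [183.7 187.8 188.7] lid 293 [[109.0, -30.2, 45.1], [167.9, 28.2, 47.9]]
```

The clamp has stopped moving while the force rises to 6.4 N, so it's snug. I'll back off up-slope, then retreat square to the bed.

Emit:
servo_tool(
  increments="1 0 0 0 0 0 1; 4 0 0 0 0 0 1; 5 0 0 0 0 0 1; 0 0 -10 0 0 0 1; 0 0 -20 0 0 0 1; 0 0 -25 0 0 0 1; 0 0 -25 0 0 0 1; 0 0 -25 0 0 0 1",
)

```text
time: 19.23
tool_pos: [0.5839, 0.1482, 0.2405]
tcp_rot: [3.14, -0.523, 2.617]
ft_force: [-0.2, -0.2, -0.1]
width: 0.004
```

Emit:
servo_tool(
  increments="-20 0 -25 0 0 0 1; -25 0 -20 0 0 0 1; -25 0 -20 0 0 0 1; -25 0 -20 0 0 0 1; -25 0 0 0 0 0 1; -25 0 0 0 0 0 1; -15 0 0 0 0 0 1; 0 0 0 0 0 0 1",
)

```text
time: 19.9
tool_pos: [0.7409, 0.0559, 0.2271]
tcp_rot: [-3.139, -0.529, 2.612]
ft_force: [-0.2, 0.3, -2.1]
width: 0.0
```

```bash
python3 tcp.py|head -1; python3 - <<'E'
from h import *
f=grab('wrist','w22'); g=grab('side','s22'); h=grab('top','t22')
for t in ('w22','s22'):
    D=(cloud(load(t))-CORNER)@BED.T*1000
    l=(abs(D[...,2]-46)<4)&(abs(D[...,1])<40)&(D[...,0]>-5)&(D[...,0]<160); b=D[l]
    if len(b)>20:
        k=np.linalg.lstsq(np.c_[b[:,:2],np.ones(len(b))],b[:,2],rcond=None)[0]
        print(t,'lid',len(b),np.percentile(b,[1,99],axis=0).round(1).tolist(),'z at x=10,80,150',[(k@[x,0,1]).round(1) for x in (10,80,150)],'slopes',k[:2].round(4))
    m=(D[...,2]>58)&(D[...,2]<95)&(abs(D[...,1])<25)&(D[...,0]>130)&(D[...,0]<215); e=D[m]
    if len(e): print('grip x',np.percentile(e[:,0],[2,50,98]).round(1),len(e))
a,b=load('top0')['image'].astype(int),h['image'].astype(int)
for n,(u,v) in dict(king=(377,137),small=(415,168),eleph=(197,172),blue=(463,167),pink1=(411,222)).items(): print(n,abs(a[v-14:v+14,u-14:u+14]-b[v-14:v+14,u-14:u+14]).mean().round(1))
c=np.zeros((600,800,3),np.uint8); c[:250,:400]=cv2.resize(f['image'],(400,250)); c[:350,400:]=cv2.resize(g['image'][160:300,180:340],(400,350),interpolation=cv2.INTER_CUBIC); c[350:600,:400]=cv2.resize(h['image'],(400,250)); cv2.imwrite('pics/c22.png',c[...,::-1])
E
```

```text
t 19.9 TCP bed [ 21.9   0.8 212.1] F bed [-0.8 -0.2 -2. ] w 0.0 j [ 0.14  0.92  1.08 -0.37 -2.13 -2.37]
w22 lid 8554 [[1.1, -29.7, 44.3], [146.6, 28.8, 48.1]] z at x=10,80,150 [np.float64(46.3), np.float64(46.2), np.float64(46.1)] slopes [-0.0015  0.0007]
grip x [153.9 157.  164.9] 679
s22 lid 420 [[3.5, -31.6, 42.7], [151.8, 28.7, 49.3]] z at x=10,80,150 [np.float64(46.2), np.float64(46.3), np.float64(46.3)] slopes [0.0002 0.013 ]
grip x [155.7 166.6 171.5] 138
king 2.6
small 1.9
eleph 1.9
blue 1.9
pink1 2.0
```

View pics/c22.png

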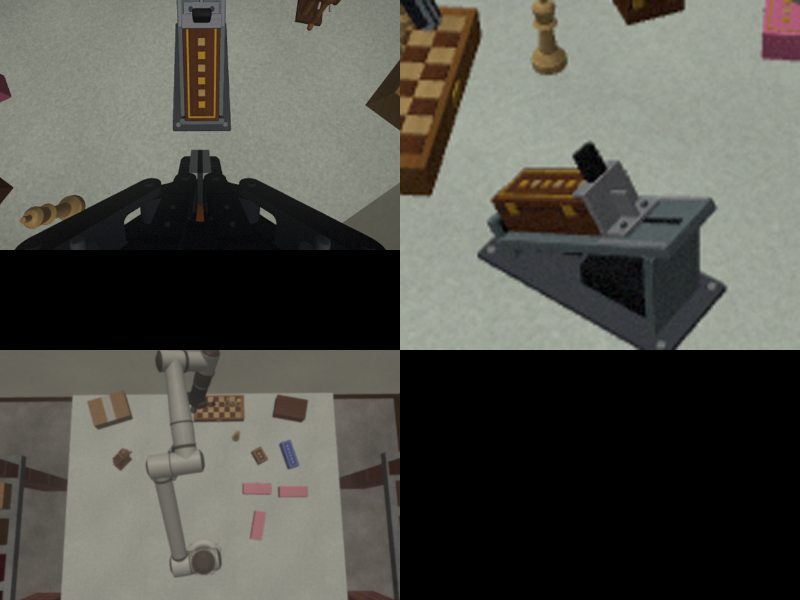

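Emit:
servo_tool(
  increments="0 0 0 0 0 0 1; 0 0 0 0 0 0 1; 0 0 0 0 0 0 1; 0 0 0 0 0 0 1",
)

```text
time: 20.38
tool_pos: [0.7393, 0.0588, 0.2334]
tcp_rot: [3.139, -0.524, 2.619]
ft_force: [0.0, 0.5, -0.2]
width: -0.001
```

```bash
python3 tcp.py|head -1; python3 -c "
from cell import manip
print(manip.job_done())"
```

```text
t 20.3833 TCP bed [ 27.5  -0.9 216.1] F bed [ 0.1 -0.5 -0.3] w -0.001 j [ 0.14  0.91  1.08 -0.37 -2.13 -2.37]
the job is handed in; nothing more can be done
None
```

The long wooden box is on the stand and the job is handed in, at 20.4 s of the 45 s allowed. It lies lid up along the middle of the bed with its lower end at the ledge. I then pushed the clamp down the slope against its upper end.

**Last checks**
- **Box:** the lid is level with the bed at 46.2 mm above it, so the box lies flat and the pin should be fully down; the pin itself cannot be seen. It is centred within about 1 mm, and its lower end is within about 1 mm of the ledge.
- **Clamp:** it stopped moving while the push rose from about 3 N to 6.4 N, which I took as snug. The face reads about 159.4 mm from the ledge against 160 expected, within camera accuracy.
- **Rest of the counter:** the king, small box, elephant, blue box and the one pink block I compared are unchanged in the top view. The robot is clear of everything, with about 0 N on the wrist.

**What failed or disagreed**
- **Tool length:** the real fingertips sit about 40 mm short of the reported TCP. Because of this, the first grasp shut on or just above the box's lid, with about 1 N on the wrist and the box unmoved. I measured the offset and corrected for it before the second grasp.
- **Stand direction:** a rough side-camera estimate gave 157°, against about 150° from the wrist and top cameras. I used 150°, which the bed edges and the pin confirmed.

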